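Ready the closure torque tester for the next bottle

ROBOT

A 6-joint arm with a two-finger parallel gripper is mounted at the origin on a cart in front of the work surface, level with it; the furniture and walls round the work are solid. World frame = base frame: x ahead of the robot, y to its left, z up, the work surface at z = 0. Lengths are in mm, angles in rad, forces in N, time in s.
With the tool pointing down it reaches from about 250 to 725 mm from the base axis. Payload 9.7 kg.
Tool frame: the origin (TCP) lies midway between the tips of the shut fingers; the grasp point (between the pads) lies 19 mm behind it; z points along the fingers, y is the direction in which the jaws open and shut (so a half turn about z gives the same grasp; the last joint's range is limited). The gripper opens to 85 mm and grips with 20 to 120 N. Pads are 22 mm wide; open, the fingers measure 114 mm over their backs; the gripper's body (76 mm by 85 mm) begins 54 mm behind the grasp point. The pads swing forward as they close: fully open they stand 13 mm farther back than shut.
Start: joints at [-1.309, 0.087, 0.176, 1.66, 0, 1.571], TCP at [142.348, -531.257, 231.284] pointing down, gripper open.
Joint ranges: [-3.13, 3.13], [-0.85, 1.81], [-1.15, 1.24], [-2.2, 2.28], [-1.44, 1.52], [-3.14, 3.14]. Speed limits (rad/s): [2.22, 2.22, 2.57, 3.14, 3.14, 3.14].

INTERFACE

Orientations are given as a unit quaternion [x, y, z, w].
In Python, from plant import * gives the robot as it stands. The module is installed in compiled form; this text tells all that it offers. Calls block until the motion is done:
- goto(position, orientation): joint-space move of the TCP to a pose.
- movel(position, orientation=None, speed=150, guard=None): straight line of the TCP; orientation=None keeps the orientation; speed is the mean speed in mm/s. With guard (N) it stops when the force on the tool has changed by that much, and returns True; else False.
- goto_joints(angles): joint-space move.
- gripper_open() and close_gripper(strength=None): open the fingers fully, or close them until they stop; strength is the grip in N (None keeps the last).
- hold(seconds).
- ik(position, orientation): joint angles nearest the present ones, or None.
- camera(name): name is "side" or "top" or "wrist"; returns (picture, depth): 420x560x3 uint8, red, green, blue; 420x560 float32, mm along the optical axis (not along the pixel's ray), 0 where there is no reading.
- camera_model(name): a dict with "K" (3x3 intrinsics, pixels), "k1" (the pictures are not rectified: a ray, as slopes to the right and down, at radius r is drawn at 1 + k1 r^2 times it, then the intrinsics apply), "pose" (4x4, takes a point from camera to world coordinates). Camera axes: x right, y up, looking along -z (the intrinsics and any distortion apply to the point x, -y, -z); pixel columns grow to the right and rows downward; lengths in mm; the calibration is good to about 2 mm. A picture is of the moment at which its call begins: read the wrist's pose just before it. camera_model takes no time and is no camera call; for the wrist camera it gives the pose at the moment of the call.
A pose or a line that the arm cannot do raises PlanningError and nothing moves.
- finish_job(): hands the job in, once; it reports no verdict.
Readings, each from a call of its own:
- current_clock(): time.
- current_joint_pos(): joint angles.
- current_qvel(): joint speeds.
- current_tau(): joint torques, N m.
- current_position(): TCP position.
- current_eef_rot(): TCP orientation.
- current_ft_force(): force on the tool from outside, world axes, zero at the start.
- current_torque(): the same for the moment, N m.
- current_gripper_width(): finger opening in mm.
Only numpy, scipy, OpenCV 4.12 (cv2) and the standard library are available. Lean on these libraries where they do the work, as an engineer would, in place of code of your own. Each camera call takes 0.05 s, during which the arm holds its last target.

TASK

Get the closure torque tester ready for its next bottle. First, with the clamp table still empty, turn the red peak hand back to its zero stop with the knob on the dial; then stand the black-capped oil bottle upright on the table between the four rubber posts and slide the jaw up until its two posts hold the bottle against the two fixed ones. Leave the other dropper bottle standing where it is.

Things in the scene. Friction and masses are not known exactly. Their poses are not given: they have to be found in the camera images.
- tester: Torque tester: low white case 230 (x) x 280 (y) x 66 mm, fixed, with a white dial 142 mm across on its right half and an aluminium clamp table on its left half, seen from the robot. Origin under the case's centre; x points from its front (robot side) to its back, y left, z up. Dial axis at (-10, -68) mm; the clamp table's top is 88 mm above the bench, 118 x 112 mm.
- peak_knob (a joint): Reset knob with the red peak hand on one upright shaft in the dial's centre. 0 rad = hand on its zero stop (points to the tester's front left, 135 degrees counter-clockwise from its x axis, seen from above). Grows to 4.6 as the hand turns clockwise seen from above: turn counter-clockwise to bring it back. Friction holds it where it is left.
- knob_grip (a point): Grip point on the knob's axis, 100 mm above the bench. The knob is an upright black wing 50 mm long, 14 mm thick, 80.5 to 112.5 mm above the bench, on a 38 mm round hub; the dial's glass and bezel below reach 76 mm. x axis along the wing, the way the red hand points; z up.
- pointer_tip (a point): Tip of the red peak hand, under the glass, 52 mm from the shaft.
- nest (a point): Point on the clamp table's top (88 mm above the bench) where the axis of the clamped bottle belongs. Axes as the tester's. The two fixed posts stand at (+22.4, +15) and (+22.4, -15) mm from it; all four posts are black rubber, 14 mm in diameter, 32.5 mm high with their caps.
- jaw (a joint): Sliding jaw with the other two posts; slides along the tester's +x (away from the robot) 0 to 0.055 m. 0 = fully open, its posts at (-55.4, +-15) mm from the nest; at 0.033 its posts touch a bottle that rests against the fixed posts. Stiff (about 5 N): it stays where it is left.
- thumb_plate (a point): Middle of the upper edge of the jaw's upright black thumb plate, 121 mm above the bench: 13 mm thick (tester's x), 50 mm wide (y), 77.6 mm in front of the jaw's posts. The flat steel carriage at its foot is 75 mm above the bench; the table plate (top at 88 mm) begins 35 mm behind it with the jaw closed, 68 mm with it open.
- oil_bottle: White dropper bottle with black cap and nozzle, 40 mm in diameter, 120 mm tall; its round body is straight from the base to 85 mm, the cap above is 22 mm wide. Origin at the centre of its underside, z up. 0.1 kg.
- flux_bottle: A smaller white dropper bottle with a white nozzle, 34 mm in diameter, 105 mm tall, a bystander. Origin at the centre of its underside.
Mind the look-alikes: they are no part of the job. What is shaped like the oil_bottle but orange is not meant.

How it is judged:
By the outcome, as a careful person would: the job done as asked, in the order asked, and still so for the second after the job is handed in, with the robot touching nothing.
It also fails if it takes over 72 s, if anything falls off the work surface, if the arm or the gripper's body presses on something with over 40 N, if the wrist force passes 120 N, or if a joint passes its speed limit or range.

## Working session

There is one attempt and no reset: what is moved stays moved. The work goes in short steps, each a Python script; the robot and the scene stay as the last script left them, time stands still between calls to the robot, and variables do not carry over. Pictures are saved under pics/ and viewed, and the job is handed in when it is done.

```bash
ls; mkdir -p pics; cat > h.py <<'E'
import numpy as np, cv2
from plant import *
def snap(name,fn):
    m=camera_model(name); p,d=camera(name)
    cv2.imwrite('pics/'+fn+'.png',p[:,:,::-1]); np.savez('pics/'+fn+'.npz',p=p,d=d,**{k:np.array(m[k]) for k in('K','k1','pose')})
    return p,d,m
def ld(fn):
    z=np.load('pics/'+fn+'.npz'); return z['p'],z['d'],dict(K=z['K'],k1=float(z['k1']),pose=z['pose'])
def rays(m,uv):
    uv=np.atleast_2d(np.array(uv,float)).reshape(-1,1,2)
    s=cv2.undistortPoints(uv,m['K'],np.array([m['k1'],0,0,0.])).reshape(-1,2)
    d=np.c_[s[:,0],-s[:,1],-np.ones(len(s))]
    P=m['pose']; return P[:3,3],d@P[:3,:3].T
def plane(m,uv,z):
    o,d=rays(m,uv); return o+d*((z-o[2])/d[:,2])[:,None]
def deproj(m,uv,dep):
    o,d=rays(m,uv); return o+d*np.atleast_1d(dep)[:,None]
def proj(m,X):
    P=m['pose']; c=(np.atleast_2d(X)-P[:3,3])@P[:3,:3]
    s=np.c_[c[:,0]/-c[:,2],-c[:,1]/-c[:,2]]; r2=(s**2).sum(1)[:,None]; s=s*(1+m['k1']*r2)
    K=m['K']; return np.c_[s[:,0]*K[0,0]+K[0,2],s[:,1]*K[1,1]+K[1,2]]
def tri(m1,u1,m2,u2):
    o1,d1=rays(m1,u1);o2,d2=rays(m2,u2);d1=d1[0];d2=d2[0]
    t=np.linalg.lstsq(np.c_[d1,-d2],o2-o1,rcond=None)[0]
    a=o1+d1*t[0];b=o2+d2*t[1]; return (a+b)/2,np.linalg.norm(a-b)
E
python3 - <<'E'
from h import *
for n in('top','side','wrist'):
    p,d,m=snap(n,n+'0'); print(n,m['K'].tolist() if hasattr(m['K'],'tolist') else m['K'],m['k1'],np.round(m['pose'],3).tolist())
print(current_clock(),current_eef_rot(),current_position())
E
```

```text
pics
top [[400.4446716711983, 0.0, 279.55443884844203], [0.0, 400.4446716711983, 208.18723411833915], [0.0, 0.0, 1.0]] -0.039040525186662255 [[0.013, 0.989, -0.15, 417.519], [-1.0, 0.011, -0.015, -75.357], [-0.013, 0.151, 0.989, 1054.188], [0.0, 0.0, 0.0, 1.0]]
side [[441.7439466082485, 0.0, 280.7478679760448], [0.0, 441.7439466082485, 213.7561697619506], [0.0, 0.0, 1.0]] -0.04395362388408343 [[-0.949, 0.144, -0.28, 306.699], [-0.315, -0.436, 0.843, 650.818], [-0.0, 0.888, 0.459, 486.717], [0.0, 0.0, 0.0, 1.0]]
wrist [[342.80155550371165, 0.0, 276.4312194221767], [0.0, 342.80155550371165, 208.0143241680726], [0.0, 0.0, 1.0]] 0.0034491573050192082 [[0.259, 0.931, 0.257, 207.231], [-0.966, 0.251, 0.068, -513.209], [-0.001, -0.266, 0.964, 372.505], [0.0, 0.0, 0.0, 1.0]]
0.15 [ 9.91449835e-01  1.30487452e-01 -5.23222242e-05 -4.96214630e-04] [ 142.28656747 -531.09406537  230.75656598]
```

View pics/top0.png

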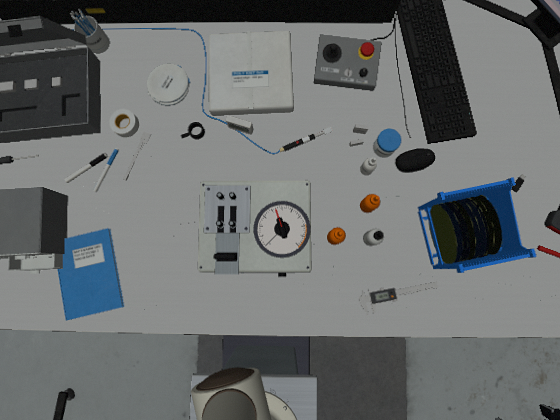

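View pics/side0.png

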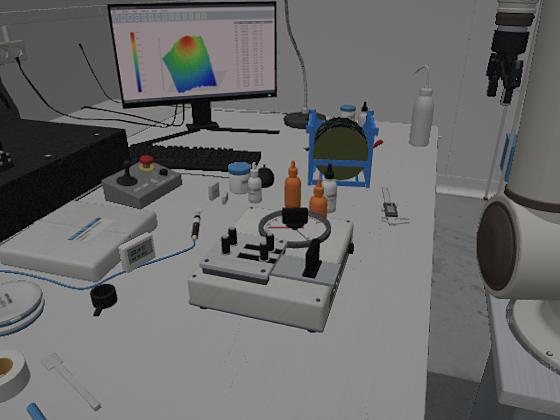

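View pics/wrist0.png

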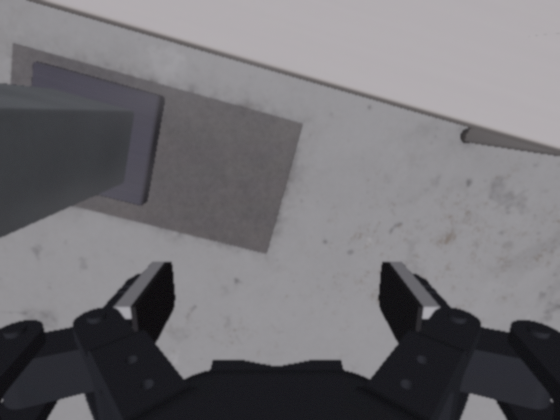

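Top view: the white, black-capped bottle is near (374,237). Look-alikes are orange bottles at (371,203) and (337,235), and the flux bottle with white nozzle at (369,165). The side view also shows a wash bottle at (423,115). Next, a close crop and rough positions.

```bash
python3 - <<'E'
from h import *
p,d,m=ld('top0')
c=p[140:290,180:420,::-1]; cv2.imwrite('pics/c1.png',cv2.resize(c,None,fx=3.3,fy=3.3,interpolation=cv2.INTER_CUBIC))
p2,d2,m2=ld('side0')
c=p2[150:330,180:380,::-1]; cv2.imwrite('pics/c2.png',cv2.resize(c,None,fx=3.3,fy=3.3,interpolation=cv2.INTER_CUBIC))
print('knob',plane(m,[(282,228)],100),'bottle',plane(m,[(375,237)],110),'corners',plane(m,[(202,181),(311,180),(312,272),(200,272)],66))
print([ (uv,d[uv[1],uv[0]], deproj(m,[uv],[d[uv[1],uv[0]]])) for uv in [(375,237),(369,165),(371,203),(337,235),(282,228),(226,257),(300,190)]])
E
```

```text
knob [[514.81046534 -67.84270476 100.        ]] bottle [[ 495.04954694 -287.47701071  110.        ]] corners [[ 635.24486124  136.54281109   66.        ]
 [ 640.6774592  -139.18395675   66.        ]
 [ 411.43483405 -142.06160835   66.        ]
 [ 407.51878643  131.88610765   66.        ]]
[((375, 237), np.float32(954.1989), array([[ 496.0594009 , -290.23992493,   97.70171888]])), ((369, 165), np.float32(1017.40265), array([[ 682.32639188, -287.09655553,   62.14844529]])), ((371, 203), np.float32(976.4805), array([[ 579.91363602, -284.44734107,   88.00382416]])), ((337, 235), np.float32(952.631), array([[ 499.5133618 , -199.02794625,  101.15271031]])), ((282, 228), np.float32(943.5877), array([[513.34927456, -67.9555593 , 114.33066491]])), ((226, 257), np.float32(929.2339), array([[443.47619241,  61.24795706, 120.11806636]])), ((300, 190), np.float32(1006.7706), array([[ 614.83059366, -111.62434428,   65.21191466]]))]
```

View pics/c1.png

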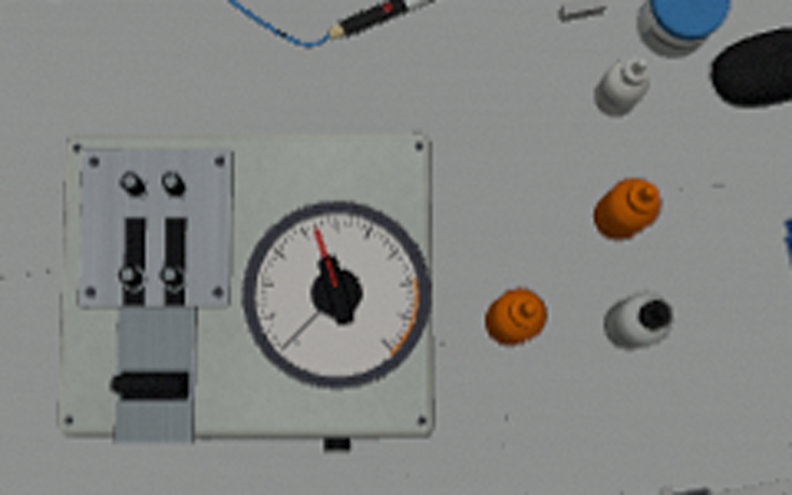

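View pics/c2.png

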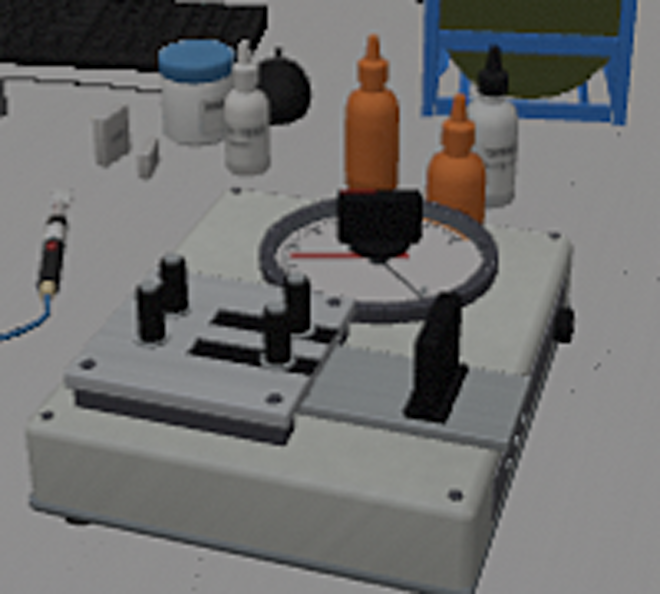

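Choice: oil_bottle is the white body with the black cap at top (374,237); the close crop confirms it at c1 (655,315) and side crop (495,100). The orange bottles and the white-nozzled flux bottle are ruled out. Next I'll measure it from two wrist positions.

```bash
python3 - <<'E'
from h import *
t0=current_clock()
goto([500,-20,330],[1,0,0,0]); print(current_clock()-t0,current_joint_pos())
p,d,m=snap('wrist','w1'); print(m['pose'].round(3).tolist())
goto([500,-190,330],[1,0,0,0])
p,d,m=snap('wrist','w2'); print(m['pose'].round(3).tolist(),current_clock(),current_joint_pos())
E
```

```text
2.2583 [-4.11249931e-02  2.93237095e-02  3.11684164e-01  1.85342668e+00
 -1.15116046e-04  3.10125362e+00]
[[-0.0, 0.964, 0.266, 567.197], [-1.0, -0.0, -0.0, -19.999], [-0.0, -0.266, 0.964, 471.688], [0.0, 0.0, 0.0, 1.0]]
[[-0.001, 0.964, 0.266, 567.009], [-1.0, -0.001, -0.001, -190.078], [-0.001, -0.266, 0.964, 471.69], [0.0, 0.0, 0.0, 1.0]] 3.225 [-3.63032610e-01  1.13604061e-01  4.01527812e-01  1.85877912e+00
  1.96566615e-04  2.77889288e+00]
```

View pics/w1.png

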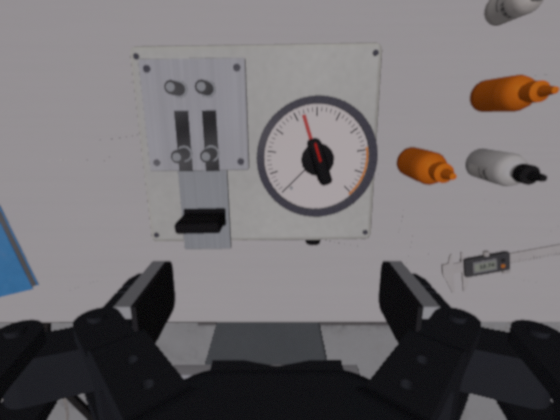

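View pics/w2.png

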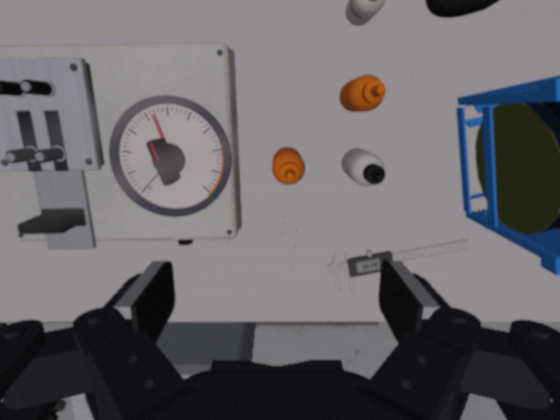

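w1 shows the dial at (317,157), the red hand's tip at (304,117), post tops at (172,87), (203,87), (180,157), (208,157) and the thumb plate at (200,220). w2 shows the oil bottle's cap at (374,174). Next: masks and triangulation.

```bash
python3 - <<'E'
from h import *
for f in ('w1','w2','top0'):
    p,d,m=ld(f); g=p.astype(int)
    # dial bezel: dark ring contour
    roi={'w1':(245,85,390,228),'w2':(98,85,240,228),'top0':(250,195,315,262)}[f]
    x0,y0,x1,y1=roi
    red=(g[:,:,0]>110)&(g[:,:,1]<80)&(g[:,:,2]<80); red[:y0]=0;red[y1:]=0;red[:,:x0]=0;red[:,x1:]=0
    ys,xs=np.nonzero(red); pts=np.c_[xs,ys].astype(np.float32)
    dark=((g.max(2)<105)).astype(np.uint8); k=np.zeros_like(dark);k[y0:y1,x0:x1]=dark[y0:y1,x0:x1]
    cs,_=cv2.findContours(k,cv2.RETR_CCOMP,cv2.CHAIN_APPROX_NONE)
    out=[(cv2.fitEllipse(c)) for c in cs if len(c)>100]
    print(f,'ellipses',[(np.round(e[0],1),np.round(e[1],1)) for e in out])
    for e in out: print('  centre@76',plane(m,[e[0]],76).round(1))
    print('  red n',len(pts),pts.min(0),pts.max(0), d[157,317])
E
python3 - <<'E'
import cv2
a=cv2.imread('pics/w1.png')[40:260,125:385]; cv2.imwrite('pics/z1.png',cv2.resize(a,None,fx=3,fy=2.7*1.1,interpolation=cv2.INTER_CUBIC)[:600])
a=cv2.imread('pics/w2.png')[40:245,0:250]; cv2.imwrite('pics/z2.png',cv2.resize(a,None,fx=3,fy=2.9,interpolation=cv2.INTER_CUBIC)[:600])
E
```

```text
w1 ellipses [(array([317.9, 160.4]), array([29.6, 44.2])), (array([316.8, 155.6]), array([117.7, 121.7])), (array([315.9, 155.6]), array([104.7, 108. ]))]
  centre@76 [[515.  -67.7  76. ]]
  centre@76 [[520.5 -66.3  76. ]]
  centre@76 [[520.6 -65.3  76. ]]
  red n 71 [304. 116.] [320. 160.] 358.16095
w2 ellipses [(array([166.4, 159.7]), array([30.9, 48.2])), (array([180. , 155.4]), array([130.9, 145.3])), (array([170.9, 155.6]), array([101.4, 111. ]))]
  centre@76 [[515.8 -63.   76. ]]
  centre@76 [[520.7 -79.   76. ]]
  centre@76 [[520.4 -68.6  76. ]]
  red n 57 [151. 124.] [163. 160.] 472.32162
top0 ellipses [(array([281.7, 228.8]), array([55.9, 56.7])), (array([281.7, 229. ]), array([50.2, 50.3]))]
  centre@76 [[515.2 -66.9  76. ]]
  centre@76 [[514.7 -66.9  76. ]]
  red n 21 [275. 210.] [304. 244.] 1087.4993
```

View pics/z1.png

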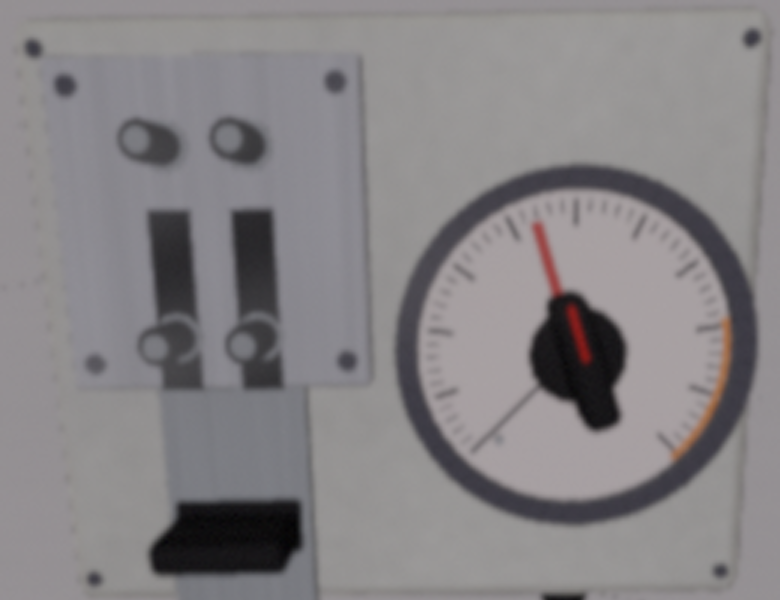

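View pics/z2.png

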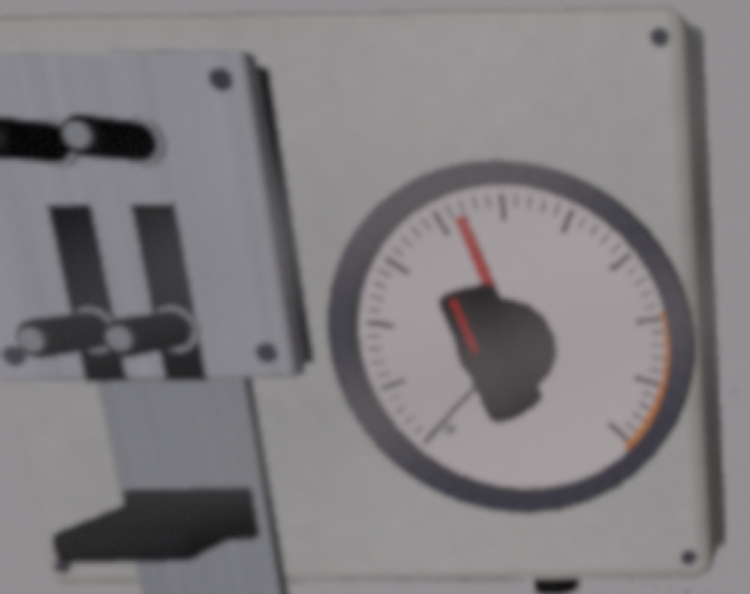

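```bash
python3 - <<'E'
from h import *
p1,d1,m1=ld('w1');p2,d2,m2=ld('w2');p3,d3,m3=ld('top0')
def z1(x,y): return (125+x/3,40+y/2.97)
def z2(x,y): return (x/3,40+y/2.9)
def c1(x,y): return (180+x/3.3,140+y/3.3)
P={'caseBR':(z1(752,38),z2(659,37),c1(419,146)),'caseFR':(z1(720,571),z2(688,557),c1(422,421)),
'plateBR':(z1(335,82),z2(221,79),c1(219,161)),'plateFR':(z1(348,360),z2(266,352),c1(217,292)),
'postBR':(z1(227,138),z2(76,134),c1(175,178)),'postFR':(z1(241,344),z2(119,339),c1(174,270)),'postFL':(z1(153,345),z2(31,338),c1(131,270)),
'redtip':(z1(538,225),z2(461,219),c1(318,230)),
}
for k,(a,b,c) in P.items():
    X,e=tri(m1,a,m2,b); Y,e2=tri(m1,a,m3,c); print(k,X.round(1),round(e,1),'w1+top',Y.round(1),round(e2,1))
for k in('caseBR','caseFR'): print(k,plane(m1,P[k][0],66),plane(m2,P[k][1],66),plane(m3,P[k][2],66))
for k,c in dict(postBL=(134,138),postBR=(227,138),postFL=(153,345),postFR=(241,344)).items(): print(k,plane(m1,z1(*c),120.5))
print(plane(m1,[z1(33,48),z1(94,579)],66))
E
```

```text
caseBR [ 630.8 -128.1   66.4] 0.1 w1+top [ 631.3 -129.5   60.5] 1.0
caseFR [ 423.9 -130.8   66.1] 0.1 w1+top [ 422.  -132.3   60.7] 0.0
plateBR [613.4  21.6  87.5] 0.2 w1+top [615.2  23.1  71.5] 0.4
plateFR [515.7  19.6  89. ] 0.3 w1+top [514.6  20.8  79.6] 0.4
postBR [592.5  53.6 119.2] 0.1 w1+top [590.3  48.5 137.2] 3.2
postFR [524.7  53.  118.3] 1.2 w1+top [525.8  49.2 127.1] 4.2
postFL [524.7  83.2 117.9] 0.5 w1+top [525.4  79.  127.7] 3.1
redtip [564.8 -51.4  71.2] 0.2 w1+top [564.8 -52.6  59.4] 0.5
caseBR [[ 630.89966451 -128.16101935   66.        ]] [[ 630.84200632 -127.99688861   66.        ]] [[ 629.6386286 -129.0552144   66.       ]]
caseFR [[ 423.86480149 -130.79571041   66.        ]] [[ 423.954198   -130.75287877   66.        ]] [[ 421.9966436  -131.98051087   66.        ]]
postBL [[592.35502352  83.32416635 120.5       ]]
postBR [[592.37018726  53.34477974 120.5       ]]
postFL [[525.2323367   82.46676231 120.5       ]]
postFR [[525.57937371  52.5428578  120.5       ]]
[[627.49650082 133.50834672  66.        ]
 [420.31210901 130.69790362  66.        ]]
```

Wrist triangulation confirms heights: case 66, plate 88, post tops about 119. The tester is centred near (525.6,1.3) with yaw 0.77°. The dial axis is at about (516.5,-66.8), and the hand points at about 17.7° in world, so q ≈ 2.06. The jaw stands at roughly 11 mm. Now the knob.

```bash
cat >> h.py <<'E'
def Q(deg):
    a=np.radians(deg)/2; return [float(np.cos(a)),float(np.sin(a)),0.,0.]
E
python3 - <<'E'
from h import *
K=[516.5,-66.8]; q=Q(17.7)
p1,d1,m1=ld('w1')
a,b=plane(m1,[(125+570/3,40+307/2.97),(125+587/3,40+362/2.97)],112.5); v=a-b; print('wing angle',np.degrees(np.arctan2(v[1],v[0])),a,b)
goto(K+[190],q); print(current_joint_pos().round(3) if hasattr(current_joint_pos(),'round') else current_joint_pos())
p,d,m=snap('wrist','w3')
print(current_clock(),current_position())
E
```

```text
wing angle 18.79149280635323 [537.43645738 -59.79610445 112.5       ] [518.30451922 -66.30597773 112.5       ]
[-0.128  0.005  0.013  1.578 -0.     2.704]
4.05 [517.18060878 -67.16846121 191.77492506]
```

View pics/w3.png

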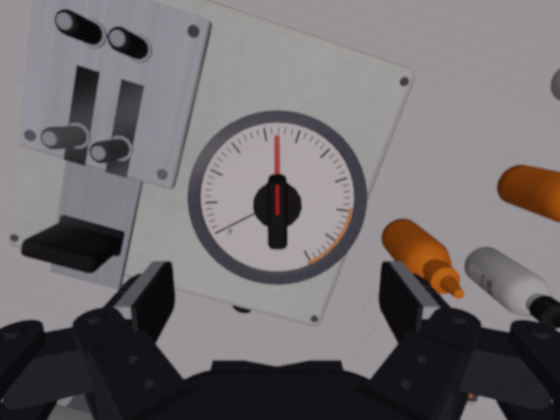

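w3: the wing lies vertical at (277,212) between the fingers, so the tool is aligned with it. Now grip and turn.

```bash
python3 - <<'E'
from h import *
K=[516.5,-66.8]; q=Q(17.9)
g=movel(K+[85],q,speed=120,guard=15); print('guard',g,current_position(),np.round(current_ft_force(),1))
close_gripper(30); print('w',current_gripper_width(),np.round(current_ft_force(),1),np.round(current_torque(),2),current_clock())
j=np.array(current_joint_pos()); j0=j.copy()
for s in (-0.4,-0.8,-1.2,-1.6,-1.9):
    t=j0.copy(); t[5]+=s; goto_joints(t.tolist())
    print(s,np.round(current_ft_force(),1),np.round(current_torque(),2),current_gripper_width(),round(current_clock(),2))
np.save('j0.npy',j0)
E
```

```text
guard False [516.96458319 -66.92337748  85.88856758] [ 0.2  0.4 -0.1]
w 13.574342723098336 [-0.2 -2.6  1.4] [-0.47 -0.03  0.02] 5.725
-0.4 [ 0.8 -3.4  0.7] [-0.61 -0.12  0.05] 13.459385632423661 6.19
-0.8 [ 3.3 -4.  -0.2] [-0.91 -0.4  -0.  ] 13.43059914113378 6.66
-1.2 [ 2.8 -4.2 -1.9] [-1.02 -0.57  0.05] 13.392151554547484 7.12
-1.6 [ 4.5 -4.8 -2.1] [-1.05 -0.69  0.03] 13.535691520925269 7.59
-1.9 [ 3.9 -5.3 -2.7] [-1.01 -0.82  0.04] 13.802027970674143 7.98
```

```bash
python3 - <<'E'
from h import *
j0=np.load('j0.npy')
for s in np.arange(-1.95,-2.16,-0.025):
    t=j0.copy(); t[5]+=s; goto_joints(t.tolist()); tq=current_torque()[2]
    print(round(s,3),np.round(current_ft_force(),1),np.round(current_torque(),3),round(current_gripper_width(),2),round(current_joint_pos()[5]-j0[5],3))
    if abs(tq)>0.35: break
print(current_clock())
E
```

```text
-1.95 [ 4.6 -4.6 -2. ] [-1.008 -0.839  0.015] 13.71 -1.946
-1.975 [ 3.3 -4.4 -1.1] [-0.974 -0.9    0.034] 13.73 -1.971
-2.0 [ 3.9 -4.8 -2.1] [-1.007 -0.843 -0.002] 13.54 -1.996
-2.025 [ 5.1 -5.1 -2.2] [-0.975 -0.887  0.095] 13.72 -2.021
-2.05 [ 4.6 -4.5 -3. ] [-0.952 -0.883  0.092] 13.52 -2.046
-2.075 [ 4.  -3.8 -1.5] [-0.885 -0.883 -0.612] 13.38 -2.07
9.4833
```

The stop was felt at about −2.06 rad, where the moment jumped to −0.6 N m. Release, rise and look; then approach the bottle from above for a view.

```bash
python3 - <<'E'
from h import *
gripper_open(); 
q=current_eef_rot(); p=current_position()
movel([float(p[0]),float(p[1]),200.],None,speed=250)
snap('wrist','w4'); print(current_clock())
goto([480,-230,330],Q(0))
p,d,m=snap('wrist','w5'); print(current_clock(),current_joint_pos())
a=cv2.imread('pics/w4.png');b=cv2.imread('pics/w5.png'); cv2.imwrite('pics/w45.png',cv2.resize(np.hstack([a,b]),(800,300)))
E
```

```text
10.8333
12.6833 [-4.46482975e-01  1.07332068e-01  3.93784206e-01  1.85788838e+00
  2.33150942e-05  2.69405800e+00]
```

View pics/w45.png

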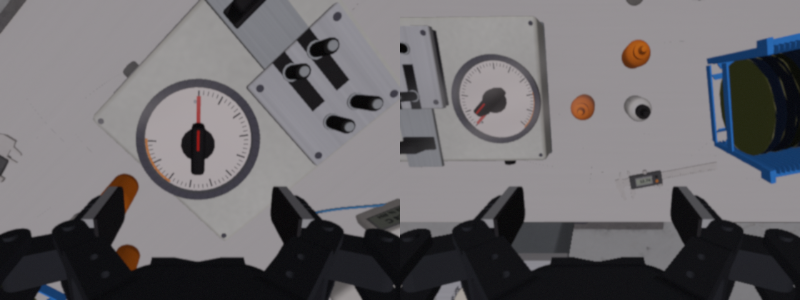

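View pics/w5.png

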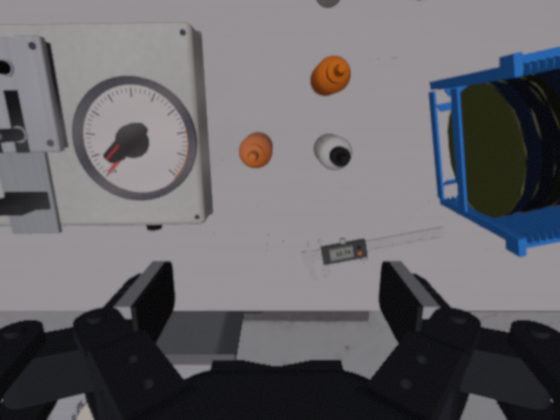

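The hand now lies on the zero line in both views: w5 tip at (110,172), front-left. Now locate the bottle: its cap is at w5 (340,156), w2 (374,174).

```bash
python3 - <<'E'
from h import *
res={}
for f,(u,v) in {'w2':(374,174),'w5':(340,156),'top0':(375,236),'w1':(525,174)}.items():
    p,d,m=ld(f); g=p.max(2); k=np.zeros(g.shape,np.uint8); r=18 if f!='top0' else 9
    k[v-r:v+r,u-r-(6 if f=='w1' else 0):u+r+8]=(g[v-r:v+r,u-r-(6 if f=='w1' else 0):u+r+8]<60)
    n,l,s,c=cv2.connectedComponentsWithStats(k); i=1+np.argmax(s[1:,4]); res[f]=(m,c[i]); ys,xs=np.nonzero(l==i)
    e=cv2.minEnclosingCircle(np.c_[xs,ys].astype(np.float32))
    print(f,c[i],s[i],e, 'z105',plane(m,[c[i]],105).round(1),'depth pts',np.median(deproj(m,np.c_[xs,ys],d[ys,xs]),0).round(1))
print(tri(*res['w2'],*res['w5']))
p,d,m=ld('w5')
# top-surface body points from depth around bottle
ys,xs=np.mgrid[125:180,300:365]; X=deproj(m,np.c_[xs.ravel(),ys.ravel()],d[ys,xs].ravel()); 
for lo,hi in((20,60),(60,84),(84,100),(100,116),(116,125)):
    s=X[(X[:,2]>lo)&(X[:,2]<hi)]; print(lo,hi,len(s),s.min(0).round(1) if len(s) else '',s.max(0).round(1) if len(s) else '')
# orange & rack extents
ys,xs=np.mgrid[60:230,230:500]; X=deproj(m,np.c_[xs.ravel(),ys.ravel()],d[ys,xs].ravel()); C=p[60:230,230:500].reshape(-1,3).astype(int)
o=(C[:,0]>140)&(C[:,2]<60)&(X[:,2]>15); 
for s in (X[o&(X[:,0]<545)],X[o&(X[:,0]>545)]): print('orange',s.min(0).round(0),s.max(0).round(0))
b=(C[:,2]>120)&(C[:,0]<60)&(X[:,2]>5); print('rack',X[b].min(0).round(0),X[b].max(0).round(0))
E
```

```text
w2 [373.53820598 173.6179402 ] [364 165  20  19 301] ((373.5, 173.5), 10.12432861328125) z105 [[ 504.3 -294.6  105. ]] depth pts [ 504.4 -294.8  100.7]
w5 [339.45423729 156.08135593] [330 147  20  19 295] ((339.5, 155.77272033691406), 9.896470069885254) z105 [[ 503.6 -296.1  105. ]] depth pts [ 504.1 -295.5  100.8]
top0 [378.0625   234.921875] [374 231   9   9  64] ((378.0, 235.0), 4.472236156463623) z105 [[ 500.5 -296.   105. ]] depth pts [ 499.9 -295.7  102. ]
w1 [526.77727273 173.89772727] [512 165  34  19 440] ((528.5, 175.5), 16.688419342041016) z105 [[ 504.2 -289.8  105. ]] depth pts [ 503.9 -292.5   99.9]
(array([ 501.88892271, -298.64428621,   90.83176918]), np.float64(0.025862610635074473))
20 60 136 [ 490.2 -301.5   20.1] [ 522.7 -278.2   58.8]
60 84 552 [ 481.8 -317.5   60.1] [ 522.1 -278.4   78.4]
84 100 187 [ 490.7 -308.8   84.6] [ 513.5 -287.2  100. ]
100 116 143 [ 493.4 -307.2  100. ] [ 511.6 -289.1  115.6]
116 125 48 [ 497.8 -301.6  116.1] [ 505.4 -294.5  121.3]
orange [ 490. -217.   66.] [ 522. -188.  120.]
orange [ 547. -308.   67.] [ 603. -229.  471.]
rack [ 433. -476.    9.] [ 580. -229.  471.]
```

Bottle axis is (502,-298), from both the depth slices and the nozzle; height ≈ 120. The jaws along y fit: the orange bottle's edge at −222 and the rack near −400 leave room. Nest ≈ (570.0, 68.1). Grasp with the TCP at z=51 so the gripper body clears the nozzle.

```bash
python3 - <<'E'
from h import *
q=Q(0)
goto([502,-298,190],q)
g=movel([502,-298,51],q,speed=110,guard=8); print('guard',g,np.round(current_position(),1),np.round(current_ft_force(),1))
close_gripper(40); print('w',current_gripper_width(),np.round(current_ft_force(),1),current_clock())
g=movel([502,-298,240],q,speed=150); print(np.round(current_ft_force(),1),current_gripper_width(),current_clock())
snap('wrist','w6');snap('side','s6')
a=cv2.imread('pics/w6.png');b=cv2.imread('pics/s6.png'); cv2.imwrite('pics/w6s6.png',cv2.resize(np.hstack([a,b]),(800,300)))
E
```

```text
guard False [ 502.4 -298.2   51.8] [0.3 0.5 0.4]
w 38.250483568260364 [-1.4  0.5  4. ] 15.275
[-0.6  0.  -1.6] 38.05888535515415 16.6833
```

View pics/w6s6.png

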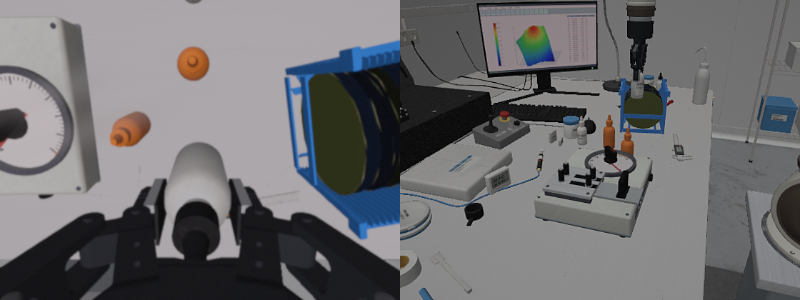

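w6: bottle held between the pads, body at (197,170), cap at (195,225). Grip width is 38 mm. Carry it above the nest and check.

```bash
python3 - <<'E'
from h import *
q=Q(0)
goto([566,68.1,255],q); print(current_clock(),np.round(current_position(),1))
snap('side','s7');snap('top','t7')
p=cv2.imread('pics/s7.png')[60:330,150:400]; cv2.imwrite('pics/s7c.png',cv2.resize(p,None,fx=2.2,fy=2.2,interpolation=cv2.INTER_CUBIC))
E
```

```text
21.4083 [566.  68. 255.]
```

View pics/s7c.png

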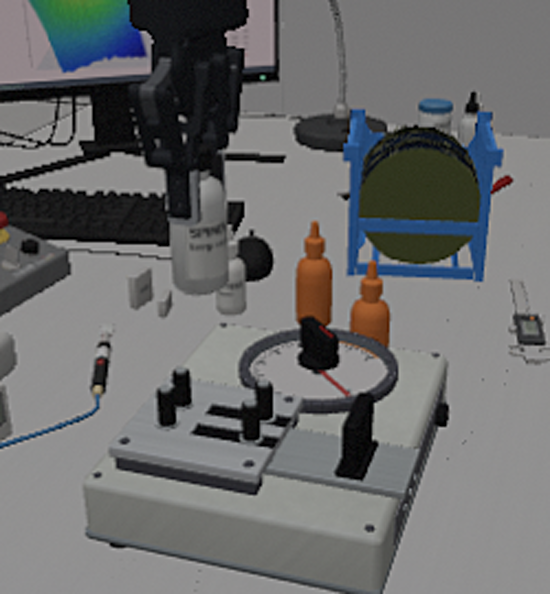

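s7: the bottle hangs upright above the table. There is also something black-topped behind the rack at crop (472,105), so I'll check that before placing.

```bash
python3 - <<'E'
from h import *
p,d,m=ld('s7')
cv2.imwrite('pics/s7d.png',cv2.resize(p[85:215,300:450,::-1],None,fx=4.5,fy=4.5,interpolation=cv2.INTER_CUBIC))
for uv in [(364,105),(362,118),(347,115)]: print(uv,d[uv[1],uv[0]],deproj(m,[uv],[d[uv[1],uv[0]]]).round(0))
p,d,m=ld('top0'); print(proj(m,[[560,-560,100]]))
E
```

```text
(364, 105) 1579.1165 [[ 521. -945.  109.]]
(362, 118) 1598.3944 [[ 524. -941.   62.]]
(347, 115) 1715.5388 [[  597. -1045.    41.]]
[[485.81641058 211.64217137]]
```

View pics/s7d.png

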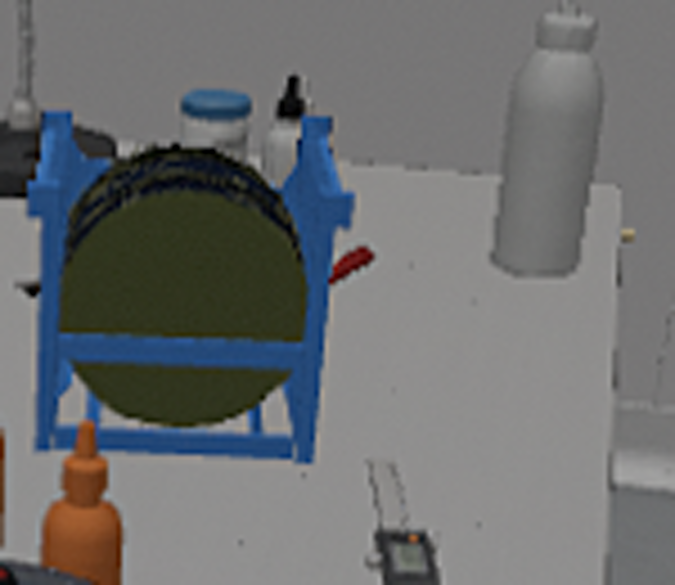

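That similar bottle is at about (521,−945), out of reach (over 725 mm), so it is scenery. Placing ours.

```bash
python3 - <<'E'
from h import *
q=Q(0)
g=movel([566,68.1,165],q,speed=120,guard=12); print(g,np.round(current_position(),1),np.round(current_ft_force(),1))
g=movel([566,68.1,137.5],q,speed=30,guard=5); print(g,np.round(current_position(),1),np.round(current_ft_force(),1),current_clock())
snap('side','s8')
p=cv2.imread('pics/s8.png')[100:330,150:380]; cv2.imwrite('pics/s8c.png',cv2.resize(p,None,fx=2.5,fy=2.5,interpolation=cv2.INTER_CUBIC))
E
```

```text
False [566.3  68.1 165.9] [ 0.4  0.5 -1.5]
True [565.8  68.  139.4] [-0.  -0.8  6. ] 23.2
```

View pics/s8c.png

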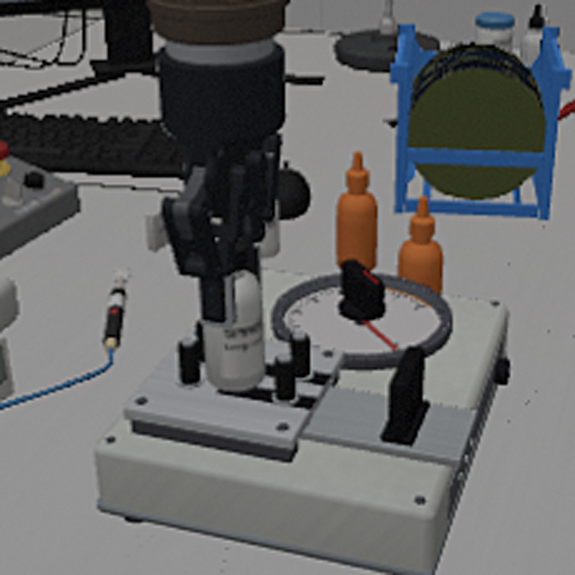

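Contact came at TCP z 139.4, exactly table height, with the bottle between the posts. Release, rise, and view the thumb plate.

```bash
python3 - <<'E'
from h import *
gripper_open(); movel([565.5,68,265],None,speed=200); print(current_clock())
goto([400,67,240],Q(0)); close_gripper(40); print(current_clock(),current_position())
snap('wrist','w9')
E
```

```text
24.5583
26.0333 [399.99681588  67.00807339 240.02271021]
```

View pics/w9.png

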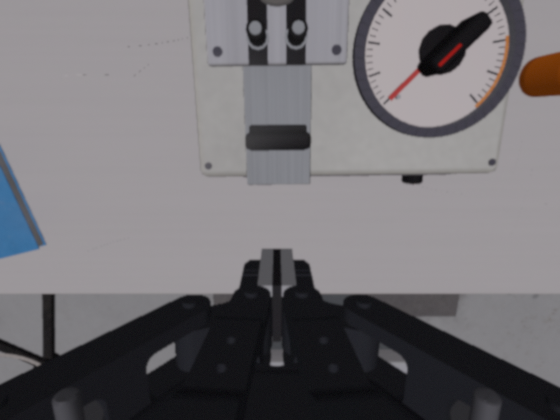

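w9: the thumb plate's top is at (278,141), in line with the shut fingers at (277,260); the red hand points to zero at (391,99). Now push.

```bash
python3 - <<'E'
from h import *
p,d,m=ld('w9'); P=plane(m,[(278,132),(278,150),(246,141),(310,141)],121); print(P.round(1))
y=float(P[2:,1].mean())
for v in (135,141,147): print(deproj(m,[(278,v)],[d[v,278]]).round(1))
goto([405,y,150],Q(0)); 
g=movel([405,y,101],None,speed=120,guard=10); print(g)
f0=np.array(current_ft_force())
g=movel([450,y,101],None,speed=35,guard=3.0); print('contact',g,np.round(current_position(),2),np.round(current_ft_force()-f0,1),current_clock())
E
```

```text
[[454.   66.5 121. ]
 [440.7  66.5 121. ]
 [447.4  90.5 121. ]
 [447.4  42.6 121. ]]
[[451.7  66.5 119.5]]
[[447.3  66.5 120.3]]
[[442.8  66.5 119.1]]
False
contact True [431.07  66.49 100.51] [ 0.7  0.3 -0.6] 27.8833
```

```bash
python3 - <<'E'
from h import *
y=66.5
for x in [436,441,446,449,451,452,453,454,455,456]:
    g=movel([x,y,101],None,speed=30,guard=30); f=np.array(current_ft_force())
    print(x,g,np.round(current_position(),2),np.round(f,1),round(current_clock(),2))
    if g or f[0]<-16: break
snap('side','s10'); snap('top','t10')
p=cv2.imread('pics/s10.png')[100:330,150:380]; cv2.imwrite('pics/s10c.png',cv2.resize(p,None,fx=2.5,fy=2.5,interpolation=cv2.INTER_CUBIC))
E
```

```text
436 False [435.68  66.47 100.53] [-2.5 -0.3 -3.2] 28.23
441 False [440.81  66.45 100.78] [-3.4 -0.5 -2.7] 28.54
446 False [445.97  66.45 100.98] [-2.5 -1.2 -2. ] 28.86
449 False [448.99  66.48 101.01] [-3.2 -0.4 -2.5] 29.11
451 False [450.91  66.52 101.01] [-4.1  0.3 -1.5] 29.36
452 False [451.82  66.53 101.03] [-5.5  0.5 -2.2] 29.61
453 False [452.83  66.53 101.01] [-5.1  0.4 -2.2] 29.86
454 False [453.33  66.51 100.98] [-8.2  0.2  0.3] 30.11
455 False [453.46  66.53 100.97] [-13.2   0.6   2.7] 30.36
456 False [453.53  66.54 100.93] [-17.6  -0.5   7.2] 30.61
```

View pics/s10c.png

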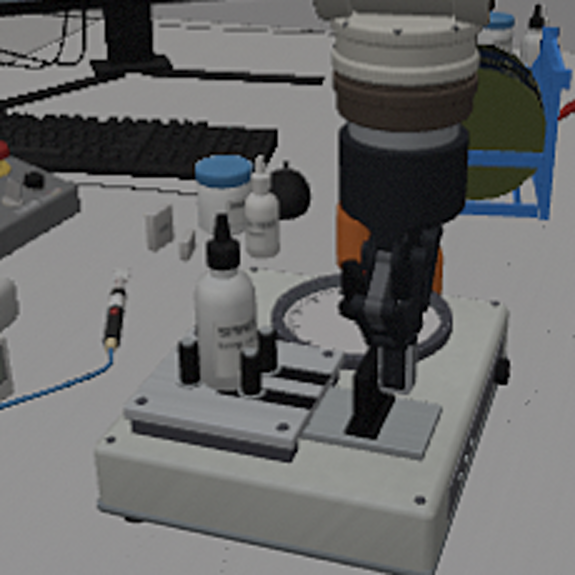

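The jaw stopped hard at TCP x 453.5, against about 453.8 predicted, with the force rising to 17 N. Bottle is upright between the posts. Back off and inspect.

```bash
python3 - <<'E'
from h import *
movel([430,66.5,101],None,speed=60); movel([420,66.5,200],None,speed=200)
goto([470,-10,345],Q(0))
p1,d1,m1=snap('wrist','w11'); snap('top','t11'); snap('side','s11')
print(current_clock())
ims=[cv2.imread('pics/w11.png')[0:260,100:440],cv2.imread('pics/s11.png')[130:330,160:380]]
cv2.imwrite('pics/f11.png',np.hstack([cv2.resize(ims[0],(420,322)),cv2.resize(ims[1],(354,322),interpolation=cv2.INTER_CUBIC)]))
E
```

```text
37.1
```

View pics/f11.png

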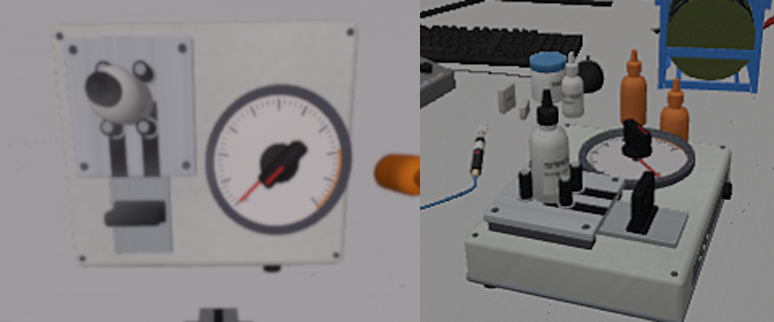

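View pics/w11.png

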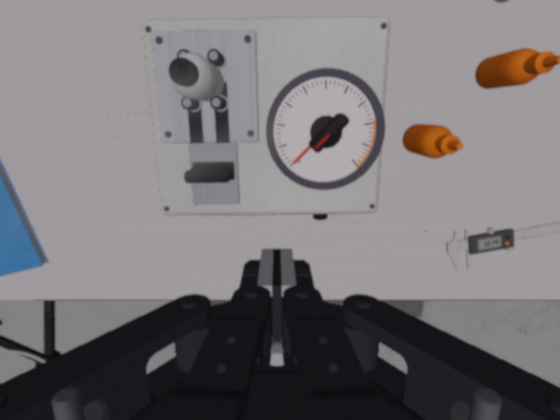

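```bash
python3 - <<'E'
from h import *
p,d,m=ld('w11')
print(plane(m,[(188,102.5),(219.5,102.5),(215,57)],120.5).round(1))
print('cap',plane(m,[(180,70)],205).round(1))
g=p.astype(int); red=(g[...,0]>110)&(g[...,1]<80)&(g[...,2]<80); red[:,:260]=0;red[:,:][:,385:]=0
ys,xs=np.nonzero(red); t=int(np.argmin(xs)); X=plane(m,[(xs[t],ys[t])],71)[0]; print('tip',X.round(1),np.degrees(np.arctan2(X[1]+66.8,X[0]-516.5)), 'zero dir 135.8')
ys2,xs2=np.mgrid[30:130,150:240]; Xp=deproj(m,np.c_[xs2.ravel(),ys2.ravel()],d[ys2,xs2].ravel())
for lo,hi in((180,200),(200,212)):
    s=Xp[(Xp[:,2]>lo)&(Xp[:,2]<hi)]; print(lo,len(s),((s.min(0)+s.max(0))/2).round(1),s.max(0)[2])
print(current_gripper_width(),np.round(current_ft_force(),1))
E
```

```text
[[547.9  81.1 120.5]
 [548.   48.9 120.5]
 [590.9  51.5 120.5]]
cap [[569.3  64.7 205. ]]
tip [483. -33.  71.] 134.7619918364546 zero dir 135.8
180 529 [570.6  68.  189.8] 199.5344554484824
200 118 [570.6  67.6 204.4] 208.62232806976118
0.19893444317269074 [ 0.4  0.9 -0.5]
```

```bash
python3 - <<'E'
from h import *
finish_job(); print(current_clock())
E
```

```text
the job is handed in; nothing more can be done
the job is handed in; nothing more can be done
```

The tester is set up and I handed the job in at about 37 s of the 72 s limit; no verdict came back.

1. **Peak hand:** With the table empty, I turned the knob 2.06 rad counter-clockwise until it met its stop, where the moment jumped to 0.6 N m. The hand now reads 134.8° in the last picture, against 135.8° expected. The 1° difference is within my pixel accuracy, and the hand lies on the zero line.
2. **Bottle:** I stood the black-capped oil bottle on the table between the posts; it made contact at table height. It is upright at about (570.6, 68.0), with the nest at (570.0, 68.1) and its top at 208.6 mm. A similar black-capped bottle behind the blue rack stood out of the arm's reach, so I took it as scenery.
3. **Jaw:** I slid the jaw up until it stopped hard at about 17 N. Its posts are at x = 547.9, against 547.6 expected for a clamped bottle.

The arm is clear of everything. I never touched the other dropper bottle or the orange ones, and they still stand in the last side view.

Two measurements disagreed. The top camera read about 1.5 mm off the wrist camera, so I used the wrist values. The y spacing of the front posts in the last picture came out as 32 mm instead of 30, which I put down to reading those pixels by eye.

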